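# Check the tapas board with the moisture meter

## Task

Lay the oblong wooden board, ringed face up and either end up, lengthwise on the narrow sloping rest so that it lies flat on both rails with its lower end down against the lip, and let go of it. Then lift the moisture meter out of its stand and hold it square to the sloping face of the board, its steel tip in the middle of the drawn ring, pressing lightly so that the sprung tip is pushed about half-way in and never forced hard against the board. Finish while still holding the meter there, and leave everything else on the worktop where it is.

Things in the scene. Friction and masses are not known exactly. Their poses are not given: they have to be found in the camera images.
- board_center (a point): Centre (half-way up) of the loose oblong wooden board: 170 mm long (its x), 60 mm wide (its y), 20 mm thick (its z), about 0.15 kg. It starts flat on the worktop, ringed face up (z up), to the left or to the right of the rest.
- ring_mark (a point): Centre of the ring, 30 mm across, drawn in black on the board's top face; a point on that face, 35 mm from the board's centre along the board's +x. Axes as the board's (z out of the face).
- slope: Seat of the fixed dark wooden rest. Origin: its bottom corner, mid-width, 34 mm up, where rail tops meet lip. x up the rails (20 degree climb away from the robot), y across (level), z square out of the seat. Two rails 160 mm long, 44 mm wide overall (the board overhangs). Lip 10 mm high, 8 thick. Board home: centre at x 85, y 0, z 10 mm. Friction can hold it part-way up.
- stand: Fixed grey block, 74 x 66 mm, 50 mm high, with a hole in the middle through which the meter's neck hangs. Origin at the centre of its underside, z up.
- meter_center (a point): Centre of the loose moisture meter's black oblong case, 40 (its x) x 28 (its y) x 85 mm tall (its z, up); 0.125 kg in all. It stands in the stand, body on the block's top, its own top 135 mm above the worktop; grasp across the 28 mm. Below it a neck, 19 mm across, 18 long, then the steel tip on the same axis.
- nose_tip (a point): Centre of the flat end of the meter's sprung steel tip, 12 mm across; it stands 16 mm out of the neck when free, 76.5 mm from the meter's centre along its -z. In the stand it hangs free, 16 mm above the worktop.
- nose (a joint): How far the sprung tip is pushed into the meter, m: 0 free, 0.012 fully in. The spring starts at 1.2 N and rises 0.3 N per mm (about 3 N half-way, 4.8 N fully in).
- egg_cup: Bystander: white china egg cup, 40 mm across, 46 mm high. Origin at its underside.
- spice_jar: Bystander: small amber glass jar, 38 mm across, 55 mm high. Origin at its underside.
- pepper_mill: Bystander: turned wooden pepper mill, 48 mm across, 112 mm high. Origin at its underside.
- salt_jar: Bystander: white china jar with wooden lid, 52 mm across, 70 mm high. Origin at its underside.
- mug: Bystander: blue china mug, 80 mm across plus handle, 90 mm high. Origin at its underside.
- bowl: Bystander: terracotta bowl, 100 mm across, 50 mm high. Origin at its underside.
- spoon: Bystander: wooden spoon lying down, 200 mm long.
- coaster: Bystander: round plain wooden coaster, 90 mm across, 12 mm thick. Origin at its underside.
There are look-alikes about, which are no part of the job. What is shaped like the part that bears board_center but purple or yellow is not meant. Of the things like the part that bears meter_center, leave any that is turquoise; of the rest the smaller one is meant.

How it is judged:
On the way:
1. the board lies on the rails with its lower end against the lip, let go, while the meter still stands in its stand (x of board_center in the frame of slope between 0.079 and 0.093 m and y of board_center in the frame of slope between -0.014 and 0.014 m and z of board_center in the frame of slope between 0.006 and 0.014 m and angle between the z axis of board_center and the z axis of slope, either way round below 0.07 rad and angle between the x axis of board_center and the x axis of slope, either way round below 0.14 rad and contact force between the fingers and board below 0.1 N and contact force between meter and stand above 0.1 N), for 0.2 s.
At the end, for the whole second after the job is handed in: Through the last second: board let go, flat on the rails, within 6 mm of the lip and 14 mm of mid-width; held meter within 8 degrees of square to the board, tip within 10 mm of the ring centre, pushed in 2.5 to 10.5 mm, pressing with 1 to 8 N (x of board_center in the frame of slope between 0.079 and 0.093 m and y of board_center in the frame of slope between -0.014 and 0.014 m and z of board_center in the frame of slope between 0.006 and 0.014 m and angle between the z axis of board_center and the z axis of slope, either way round below 0.07 rad and angle between the x axis of board_center and the x axis of slope, either way round below 0.14 rad and contact force between the fingers and board below 0.1 N and value of joint nose between 0.0025 and 0.0105 m and distance between nose_tip and ring_mark below 0.01 m and angle between the z axis of meter_center and the z axis of ring_mark, either way round below 0.14 rad and contact force between meter and board between 1 and 8 N and contact force between meter and slope below 0.1 N and velocity of joint nose below 0.02 m/s and contact force between the fingers and meter above 0.3 N); the arm keeps its last pose, push and grip.
It fails at once if the meter is forced against the board with more than 15 N (contact force between meter and board above 15 N).
It fails at once if another thing on the worktop is moved by more than 30 mm (distance of any of egg_cup, spice_jar, pepper_mill, salt_jar, mug, bowl, spoon, coaster from where it was at the start of the episode above 0.03 m).
It also fails if it takes over 64 s, if anything falls off the work surface, if the arm or the gripper's body presses on something with over 40 N, if the wrist force passes 120 N, or if a joint passes its speed limit or range.

## Robot

A 6-joint arm with a two-finger parallel gripper is mounted at the origin on the work surface. World frame = base frame: x ahead of the robot, y to its left, z up, the work surface at z = 0. Lengths are in m, angles in rad, forces in N, time in s.
With the tool pointing down it reaches from about 0.35 to 0.775 m from the base axis. Payload 7.3 kg.
Tool frame: the origin (TCP) lies midway between the tips of the shut fingers; the grasp point (between the pads) lies 19 mm behind it (robot.grip_depth is the z of the grasp point in the tool frame, in m); z points along the fingers, y is the line along which they close (so a half turn about z gives the same grasp; the last joint's range is limited). The gripper opens to 92 mm and grips with 3 to 60 N. Pads are 19 mm wide; open, the fingers measure 130 mm over their backs; the gripper's body (75 mm by 190 mm) begins 47 mm behind the grasp point.
Start: joints at [1.171, 0.342, 1.524, -0, 1.275, -0.146], TCP at [0.132, 0.508, 0.227] pointing down, gripper open.
Joint ranges: [-2.53, 2.53], [-0.77, 2.02], [0.04, 2.7], [-1, 4.14], [0.28, 2.66], [-3.11, 3.11]. Speed limits (rad/s): [2.57, 2.57, 3.14, 3.14, 3.14, 3.14].

## Interface

Orientations are given as [roll, pitch, yaw] about the fixed x, y, z axes, in that order (R = Rz(yaw) Ry(pitch) Rx(roll)).
In Python, from cell import robot, viewer gives the robot as it stands.
- The arm moves only by the tool step_arm, never from a script. Its argument "increments" is a list of rows, each an object with "delta_pos": the shift along the tool's x, y, z in cm, a list of three; "dr": the turn, a rotation vector about the tool's x, y, z in degrees, a list of three; "fingers": the closure, from -1 (fully open) to 1 (shut), so that 0 is half open. In form: [{"delta_pos": [tx, ty, tz], "dr": [wx, wy, wz], "fingers": fingers}, ...]. A call has exactly 5 rows; each row is the pose to reach, as a shift and turn from the pose commanded when the call began, along the tool's axes at that moment; what a row does not reach only later rows make up. A row lasts 1/8 s, in which the tool goes at most 62.5 mm and 10.7 degrees, less where a joint would pass 70% of its speed; a pose out of reach is approached as far as the arm can. A call with a gripper value outside its range is refused whole. The fingers move at their own pace and stop on an object; "newtons" is the grip in N (left out, the last holds). Time passes only in rows, so rows that repeat a pose let the fingers close, or fill a call up. It gives the time, the measured TCP pose, the force, the opening and the grip force at its end, in the units of the state.
- robot.observe(): the state, without advancing time (a new reading comes with each control period).
- viewer.read_camera(name): name is "scene" or "top"; returns the picture (384x512x3 uint8, red, green, blue); there is no depth.
- viewer.camera_params(name): a dict with "K" (3x3 intrinsics, pixels), "T" (4x4, takes a point from camera to world coordinates). Camera axes: x right, y down, z forward; pixel columns grow to the right and rows downward; lengths in m; the calibration is good to about 2 mm. A picture is of the moment at which its call begins. camera_params takes no time and is no camera call.
- robot.hand_in(): hands the job in; it is judged then, once.
The state is a dict: "time": time; "qpos": joint angles; "qvel": joint speeds; "joint_efforts": joint torques, N m; "tool_pos": TCP position; "tool_rot": TCP orientation; "contact_force": force on the tool from outside, world axes, zero at the start; "torque": the same for the moment, N m; "opening": finger opening in m; "grip_force": force on a finger pad.
Only numpy, scipy, OpenCV 4.12 (cv2) and the standard library are available. Lean on these libraries where they do the work, as an engineer would, in place of code of your own. Each camera call takes 0.05 s, during which the arm holds its last target. There are 200 camera calls.

## Working session

There is one attempt and no reset: what is moved stays moved. The work goes in short steps, Python scripts to look and compute and a tool call to move; the robot and the scene stay as the last step left them, time stands still between calls to the robot, and variables do not carry over. Pictures are saved under pics/ and viewed, at most 10 in all, crops included, and the job is handed in when it is done.

Besides the shell and the picture viewer there is one more tool, called after "Request:" by a JSON object that holds its "method" and its "body", one argument or row to a line. step_arm: Moves the arm, as the interface text tells. Its arguments: {"type":"object","properties":{"increments":{"type":"array"},"newtons":{"type":"number"}},"required":["increments"]}

```bash
mkdir -p pics; ls; python3 - <<'E'
from cell import robot, viewer
import cv2,numpy as np
print(robot.observe(), robot.grip_depth)
for n in("scene","top"):
    p=viewer.camera_params(n);print(n,np.round(p["K"],2).tolist(),np.round(p["T"],4).tolist())
    im=viewer.read_camera(n);cv2.imwrite(f"pics/{n}0.png",cv2.resize(im[...,::-1],(800,600),interpolation=cv2.INTER_CUBIC));cv2.imwrite(f"raw_{n}.png",im[...,::-1])
E
```

```text
pics
{'time': 0.0, 'qpos': array([ 1.17103513e+00,  3.42755166e-01,  1.52505018e+00, -2.17097905e-06,
        1.27541075e+00, -1.46008935e-01]), 'qvel': array([ 0.00053312, -0.00180573,  0.0005797 , -0.00077137,  0.00190965,
        0.00094497]), 'joint_efforts': array([ 5.67388270e-04, -4.31236911e+01, -2.44222695e+01,  7.18102790e-02,
        5.57763828e-02, -1.50990586e-04]), 'tool_pos': array([0.13161056, 0.50779483, 0.22601656]), 'tool_rot': array([-3.13998617e+00, -2.34143070e-04,  2.88784084e+00]), 'contact_force': array([ 0.05423397,  0.94788157, -0.50907283]), 'torque': array([-0.02502689,  0.00938068,  0.01290528]), 'grip_force': 0.0, 'opening': 0.09167823618840533} -0.0188
scene [[444.09, 0.0, 254.47], [0.0, 444.09, 186.66], [0.0, 0.0, 1.0]] [[0.8036, 0.3069, -0.51, 1.1507], [0.5948, -0.4451, 0.6694, -0.7826], [-0.0215, -0.8412, -0.5402, 0.8247], [0.0, 0.0, 0.0, 1.0]]
top [[409.43, 0.0, 253.0], [0.0, 409.43, 191.31], [0.0, 0.0, 1.0]] [[0.0113, -0.9949, 0.1003, 0.3285], [-0.9998, -0.013, -0.0167, 0.1027], [0.0179, -0.1001, -0.9948, 1.2743], [0.0, 0.0, 0.0, 1.0]]
```

View pics/scene0.png

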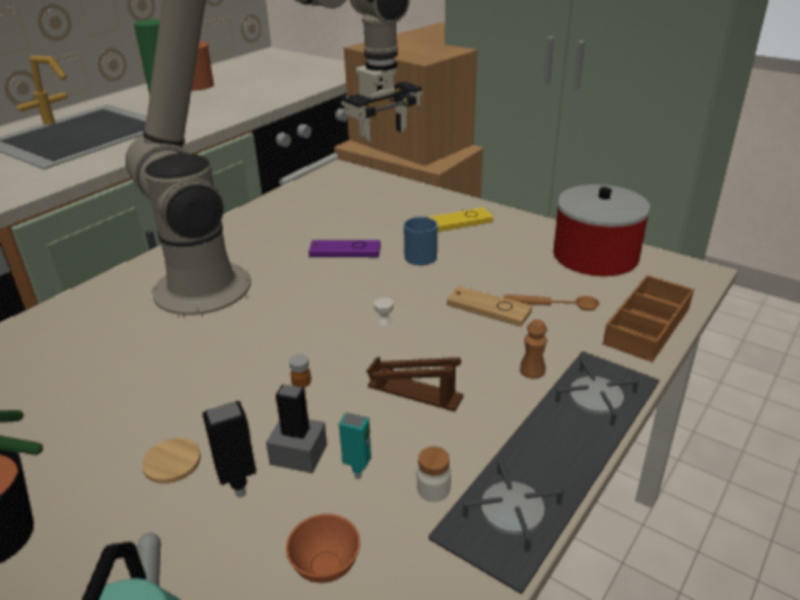

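View pics/top0.png

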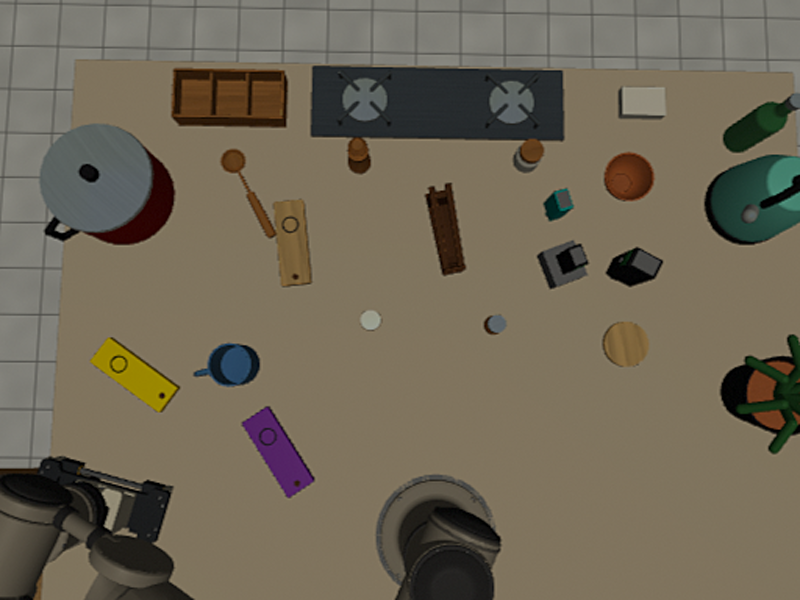

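The top view (800x600 scale) shows the wooden board at (293,243), with its ring at (290,224) and a dot at (294,276). The rest runs from (453,270) at the low end to (440,187) at the high end. The stand with the black meter is at (565,262). The bigger black meter at (635,265), the turquoise one and the purple and yellow boards are decoys. A spoon handle ends beside the board at (272,236).

```bash
python3 - <<'E'
import cv2,numpy as np
t=cv2.imread("raw_top.png");s=cv2.imread("raw_scene.png")
def c(im,x,y,w,h,k=5): return cv2.resize(im[y:y+h,x:x+w],(w*k,h*k),interpolation=cv2.INTER_CUBIC)
a=c(t,265,110,80,75); b=c(t,335,145,60,45,5)
g=np.zeros((600,800,3),np.uint8)
g[:375,:400]=a; g[:225,400:700]=b
d=c(s,230,220,70,45,5); g[375:600,:350]=d
e=c(s,165,235,60,70,5); g[230:580,400:700]=e
g=cv2.convertScaleAbs(g,alpha=1.8,beta=10)
cv2.imwrite("pics/crop1.png",g)
E
```

```text
(no output)
```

View pics/crop1.png

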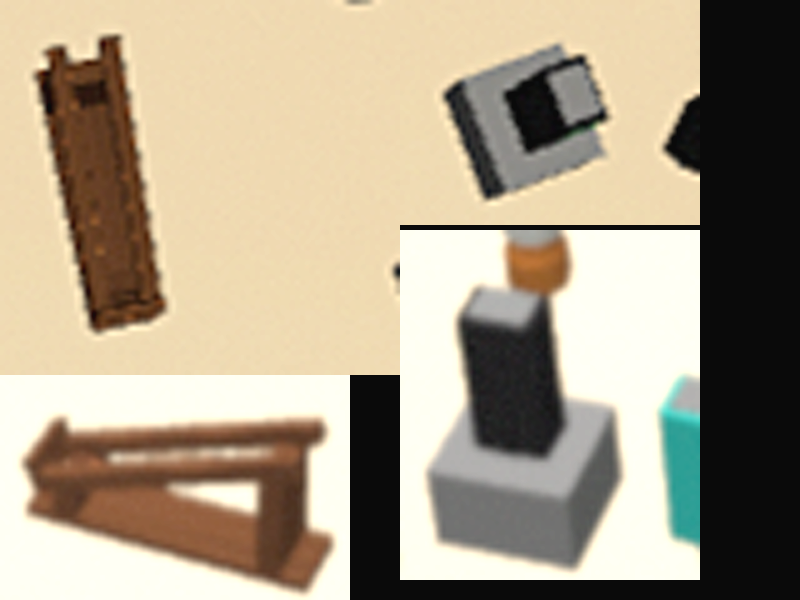

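The crop shows the rest's rail ends at crop (46,48) and (122,36), with the lip at the bottom around (128,315). The meter's grey top face is at (578,92) in the top view and (505,308) in the scene view.

```bash
cat > h.py <<'E'
import cv2,numpy as np
from cell import robot,viewer
from scipy.spatial.transform import Rotation as Rot
P={n:viewer.camera_params(n) for n in("scene","top")}
def ray(n,uv):
    K,T=P[n]["K"],P[n]["T"]; d=T[:3,:3]@np.linalg.solve(K,[uv[0],uv[1],1.]); return T[:3,3],d/np.linalg.norm(d)
def cast(n,uv,z):
    o,d=ray(n,uv); return o+d*(z-o[2])/d[2]
def tri(a,b):
    A=np.zeros((3,3));q=np.zeros(3)
    for n,uv in(("top",a),("scene",b)):
        o,d=ray(n,uv);M=np.eye(3)-np.outer(d,d);A+=M;q+=M@o
    return np.linalg.solve(A,q)
def proj(n,p):
    K,T=P[n]["K"],P[n]["T"]; c=K@(T[:3,:3].T@(np.asarray(p)-T[:3,3])); return c[:2]/c[2]
E
python3 - <<'E'
from h import *
np.set_printoptions(precision=4,suppress=True)
t=cv2.imread("raw_top.png");s=cv2.imread("raw_scene.png")
def blobs(im,m,x0,y0,x1,y1,amin):
    k=np.zeros(m.shape,np.uint8);k[y0:y1,x0:x1]=m[y0:y1,x0:x1]
    n,l,st,ce=cv2.connectedComponentsWithStats(k)
    return [(st[i][4],ce[i],st[i][:4],l==i) for i in range(1,n) if st[i][4]>=amin]
# board dark marks
for n,im,box in(("top",t,(178,130,198,182)),("scene",s,(287,180,340,207))):
    g=im.max(2); x0,y0,x1,y1=box
    sub=im[y0:y1,x0:x1]; print(n,"median",np.median(sub.reshape(-1,3),0))
    hsv=cv2.cvtColor(im,cv2.COLOR_BGR2HSV); m=((hsv[...,2]<(90 if n=="top" else 105))).astype(np.uint8)
    for a,c,b,l in blobs(im,m,*box,2): 
        bc=(b[0]+(b[2]-1)/2,b[1]+(b[3]-1)/2); print(n,a,c,b,"cast",cast(n,bc,.02),cast(n,c,.02))
# board contour top
hsv=cv2.cvtColor(t,cv2.COLOR_BGR2HSV);m=((hsv[...,1]>90)&(hsv[...,0]<25)&(hsv[...,2]>120)).astype(np.uint8)
for a,c,b,l in blobs(t,m,165,120,205,190,100):
    pts=np.argwhere(l)[:,::-1].astype(np.float32);r=cv2.minAreaRect(pts)
    print("board rect",a,r,[cast("top",q,.02) for q in cv2.boxPoints(r)])
# meter grey top
for n,im,box in(("top",t,(360,150,385,175)),("scene",s,(174,240,200,262))):
    x0,y0,x1,y1=box;print(n,im[y0:y1:3,x0:x1:3].max(2))
ra=lambda u,v:(265+(u+.5)/5-.5,110+(v+.5)/5-.5); rd=lambda u,v:(230+(u+.5)/5-.5,220+(v-375+.5)/5-.5)
rb=lambda u,v:(335+(u-400+.5)/5-.5,145+(v+.5)/5-.5); re=lambda u,v:(165+(u-400+.5)/5-.5,235+(v-230+.5)/5-.5)
for u,v in((46,48),(122,36)):print("rail top",cast("top",ra(u,v),.089))
for u,v in((325,430),(300,455)):print("rail top sc",cast("scene",rd(u,v),.089))
for u,v in((95,330),(165,313)):print("lip",cast("top",ra(u,v),.04))
for u,v in((62,420),(28,462)):print("lip sc",cast("scene",rd(u,v),.0434))
print("meter top",cast("top",rb(578,92),.135),cast("scene",re(505,308),.135),tri(rb(578,92),re(505,308)))
for u,v in((545,72),(587,57),(605,118),(562,130)):print(" c",cast("top",rb(u,v),.135))
for u,v in((472,288),(543,295),(535,326),(462,318)):print(" s",cast("scene",re(u,v),.135))
for u,v in((465,85),(560,45),(605,155),(500,193)):print("stand",cast("top",rb(u,v),.05))
E
```

```text
top median [ 56.  95. 118.]
top 41 [185.2683 143.2927] [180 138  12  11] cast [0.6032 0.2931 0.02  ] [0.6022 0.2938 0.02  ]
top 4 [197.  166.5] [197 165   1   4] cast [0.5298 0.2556 0.02  ] [0.5298 0.2556 0.02  ]
top 13 [188.6154 176.6154] [187 175   4   4] cast [0.4983 0.2809 0.02  ] [0.498  0.2806 0.02  ]
top 4 [195.5 181. ] [194 181   4   1] cast [0.4846 0.2591 0.02  ] [0.4846 0.2591 0.02  ]
scene median [ 91. 131. 156.]
board rect 150 ((187.8694305419922, 160.65603637695312), (40.801246643066406, 8.747156143188477), 73.61045837402344) [array([0.605 , 0.3166, 0.02  ]), array([0.6132, 0.2908, 0.02  ]), array([0.491 , 0.2521, 0.02  ]), array([0.483 , 0.2777, 0.02  ])]
top [[127 127 127 127 127 126 128 128 128]
 [128 129 114 129 127 128 127 128 127]
 [ 81  71  73  77 102 127 128 127 126]
 [ 77   8  53  77  63 128 127 127 127]
 [  2   0  78  73  73 131 128 126 128]
 [  6   4  32  74  73  94 127 128 128]
 [  1   5   4  78  49   7 130 128 127]
 [  1   5   0  34  67 134 128 126 127]
 [  0  41  80  73  72 102 127 127 128]]
scene [[157 158 158 157 108  96  93  89  92]
 [157 157 158 158 109
[... 266 characters left out ...]
638 0.0235 0.089 ]
rail top [ 0.6718 -0.0216  0.089 ]
rail top sc [0.6719 0.0162 0.089 ]
rail top sc [ 0.6724 -0.009   0.089 ]
lip [ 0.5023 -0.0107  0.04  ]
lip [ 0.5134 -0.0535  0.04  ]
lip sc [ 0.5152 -0.0119  0.0434]
lip sc [ 0.5228 -0.0524  0.0434]
meter top [ 0.5283 -0.2474  0.135 ] [ 0.5309 -0.2438  0.135 ] [ 0.5297 -0.2457  0.1356]
 c [ 0.5395 -0.2288  0.135 ]
 c [ 0.5485 -0.2529  0.135 ]
 c [ 0.5137 -0.2625  0.135 ]
 c [ 0.5065 -0.238   0.135 ]
 s [ 0.5077 -0.2424  0.135 ]
 s [ 0.5392 -0.2265  0.135 ]
 s [ 0.5514 -0.245   0.135 ]
 s [ 0.5192 -0.2607  0.135 ]
stand [ 0.5466 -0.2045  0.05  ]
stand [ 0.5721 -0.263   0.05  ]
stand [ 0.5048 -0.2893  0.05  ]
stand [ 0.4807 -0.225   0.05  ]
```

```bash
python3 - <<'E'
from h import *
np.set_printoptions(precision=4,suppress=True)
k=.64
for n,a,b in(("decoy",(648,263),(225,411)),("turq",(565,197),(355,420)),("meter",(574,255),(292,391))):
    print(n,tri(np.array(a)*k,np.array(b)*k))
for u in((610,278),(637,247),(662,262),(642,286)):print(cast("top",np.array(u)*k,.14))
# stand/rest check projections of estimates
o=np.array([.523,-.029,.034]);S=Rot.from_euler('ZY',[12,-20],degrees=True).as_matrix()
for p in((160,22,0),(160,-22,0),(0,22,0),(0,-22,0),(-8,22,10),(-8,-22,10)):
    w=o+S@np.array(p)/1e3; a=proj("top",w);b=proj("scene",w)
    print(p,"cropA",np.round((a-[265,110])*5+2),"cropD",np.round((b-[230,220])*5+[2,377]))
E
```

```text
decoy [ 0.5124 -0.3561  0.1688]
turq [ 0.6401 -0.2269  0.1216]
meter [ 0.5291 -0.2398  0.1311]
[ 0.4858 -0.3022  0.14  ]
[ 0.5431 -0.3527  0.14  ]
[ 0.5163 -0.3974  0.14  ]
[ 0.4721 -0.3598  0.14  ]
(160, 22, 0) cropA [46. 45.] cropD [322. 419.]
(160, -22, 0) cropA [118.  31.] cropD [293. 467.]
(0, 22, 0) cropA [ 89. 305.] cropD [ 72. 431.]
(0, -22, 0) cropA [159. 291.] cropD [ 38. 477.]
(-8, 22, 10) cropA [ 94. 321.] cropD [ 54. 417.]
(-8, -22, 10) cropA [164. 307.] cropD [ 20. 462.]
```

```bash
cat >> h.py <<'E'
np.set_printoptions(precision=4,suppress=True)
def go(p,yaw,tilt=0):
    """print the shift (cm) and turn (deg) in tool axes; tilt = lean of tool z towards slope (yaw 192 -> tool x down slope)"""
    st=robot.observe(); R0=Rot.from_euler('xyz',st['tool_rot'])
    R=Rot.from_euler('z',yaw,degrees=True)*Rot.from_euler('x',180,degrees=True) if not tilt else tilt
    print("t",round(st['time'],2),"pos",st['tool_pos'],"rpy",np.degrees(st['tool_rot']).round(1),"F",st['contact_force'].round(1),"open",round(st['opening'],4),"grip",round(float(st['grip_force']),1))
    print("dp",R0.inv().apply(np.asarray(p)-st['tool_pos'])*100,"dr",np.degrees((R0.inv()*R).as_rotvec()))
E
python3 -c "
from h import *
go([.5405,.286,.10],186.8)"
```

```text
t 0.1 pos [0.1317 0.5079 0.2261] rpy [-179.9   -0.   165.5] F [ 0.6 -0.5  0.1] open 0.0917 grip 0.0
dp [-45.1479 -11.1949  12.6165] dr [ -0.0744  -0.026  -21.3407]
```

Request:
{"method": "step_arm", "body": {
  "increments": [
    {"delta_pos":[-5.5,-1.4,0],"dr":[0,0,-4],"fingers":-1},
    {"delta_pos":[-11,-2.8,0],"dr":[0,0,-8],"fingers":-1},
    {"delta_pos":[-16.5,-4.2,0],"dr":[0,0,-13],"fingers":-1},
    {"delta_pos":[-22,-5.5,1],"dr":[0,0,-17],"fingers":-1},
    {"delta_pos":[-28,-7,2],"dr":[0,0,-21.3],"fingers":-1}
  ],
  "newtons": 40
}}

```text
time: 0.72
tool_pos: [0.3864, 0.3692, 0.2064]
tool_rot: [3.141, -0.0, -3.021]
contact_force: [1.1, 1.6, -0.2]
opening: 0.0917
grip_force: 0.0
```

```bash
python3 -c "
from h import *
go([.5405,.286,.08],186.8)"
```

```text
t 0.72 pos [0.3864 0.3692 0.2064] rpy [ 180.    -0.  -173.1] F [ 1.1  1.6 -0.2] open 0.0917 grip 0.0
dp [-14.2984 -10.1254  12.6324] dr [ 0.0146 -0.0077  0.1244]
```

Request:
{"method": "step_arm", "body": {
  "increments": [
    {"delta_pos":[-4,-3,2],"dr":[0,0,0],"fingers":-1},
    {"delta_pos":[-8,-6,5],"dr":[0,0,0],"fingers":-1},
    {"delta_pos":[-12,-8.5,8],"dr":[0,0,0],"fingers":-1},
    {"delta_pos":[-14.3,-10.1,12.6],"dr":[0,0,0],"fingers":-1},
    {"delta_pos":[-14.3,-10.1,12.6],"dr":[0,0,0],"fingers":-1}
  ]
}}

```text
time: 1.35
tool_pos: [0.5378, 0.2844, 0.0763]
tool_rot: [-3.139, -0.008, -3.026]
contact_force: [-0.9, 0.3, -0.1]
opening: 0.0919
grip_force: 0.0
```

```bash
python3 - <<'E'
from h import *
go([.5405,.286,.003],186.8)
a=viewer.read_camera("top")[...,::-1];b=viewer.read_camera("scene")[...,::-1]
g=np.zeros((420,800,3),np.uint8);g[:,:400]=cv2.resize(a[110:215,150:250],(400,420),interpolation=cv2.INTER_CUBIC)
g[:400,400:]=cv2.resize(b[130:230,260:360],(400,400),interpolation=cv2.INTER_CUBIC)
cv2.imwrite("pics/g1.png",cv2.convertScaleAbs(g,alpha=1.5))
E
```

```text
t 1.35 pos [0.5378 0.2844 0.0763] rpy [-179.9   -0.5 -173.4] F [-0.9  0.3 -0.1] open 0.0919 grip 0.0
dp [-0.3425  0.1444  7.3263] dr [-0.1233 -0.4698 -0.2007]
```

View pics/g1.png

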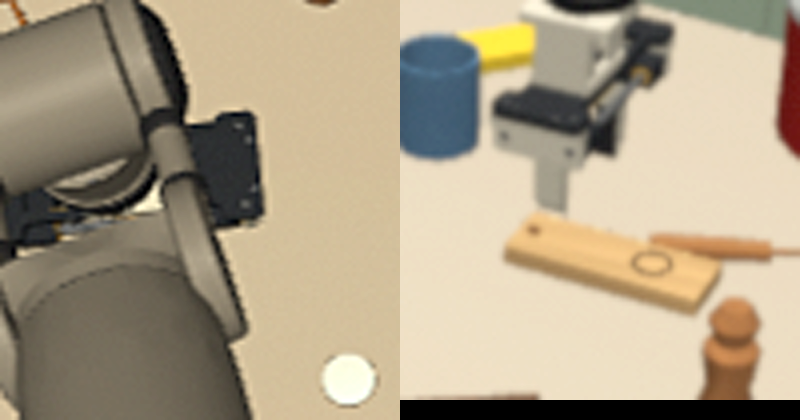

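The gripper sits over the dot end of the board, at about (550,195) in the right-hand crop, and is clear of the spoon handle at (660,243). Next I go down and grip.

Request:
{"method": "step_arm", "body": {
  "increments": [
    {"delta_pos":[0,0,3],"dr":[0,0,0],"fingers":-1},
    {"delta_pos":[0,0,6],"dr":[0,0,0],"fingers":-1},
    {"delta_pos":[0,0,7.6],"dr":[0,0,0],"fingers":-1},
    {"delta_pos":[0,0,7.6],"dr":[0,0,0],"fingers":-1},
    {"delta_pos":[0,0,7.6],"dr":[0,0,0],"fingers":1}
  ]
}}

```text
time: 2.08
tool_pos: [0.5398, 0.2875, 0.0064]
tool_rot: [3.141, 0.003, -3.023]
contact_force: [-0.5, 0.3, -0.7]
opening: 0.0858
grip_force: 0.0
```

Request:
{"method": "step_arm", "body": {
  "increments": [
    {"delta_pos":[0,0,0],"dr":[0,0,0],"fingers":1},
    {"delta_pos":[0,0,0],"dr":[0,0,0],"fingers":1},
    {"delta_pos":[0,0,0],"dr":[0,0,0],"fingers":1},
    {"delta_pos":[0,0,0],"dr":[0,0,0],"fingers":1},
    {"delta_pos":[0,0,0],"dr":[0,0,0],"fingers":1}
  ]
}}

```text
time: 2.7
tool_pos: [0.5393, 0.2868, 0.0052]
tool_rot: [3.141, 0.001, -3.024]
contact_force: [-0.6, 0.1, 5.4]
opening: 0.0593
grip_force: 40.0
```

Request:
{"method": "step_arm", "body": {
  "increments": [
    {"delta_pos":[0,0,-3],"dr":[0,0,0],"fingers":1},
    {"delta_pos":[0,0,-7],"dr":[0,0,0],"fingers":1},
    {"delta_pos":[0,0,-12],"dr":[0,0,0],"fingers":1},
    {"delta_pos":[0,0,-17],"dr":[0,0,0],"fingers":1},
    {"delta_pos":[0,0,-20],"dr":[0,0,0],"fingers":1}
  ]
}}

```text
time: 3.32
tool_pos: [0.5393, 0.287, 0.2069]
tool_rot: [3.141, 0.002, -3.024]
contact_force: [0.4, 0.5, -2.5]
opening: 0.0596
grip_force: 40.0
```

```bash
cat >> h.py <<'E'
O=np.array([.523,-.029,.034]);S=Rot.from_euler('ZY',[12,-20],degrees=True)
RT=Rot.from_matrix(np.c_[-S.as_matrix()[:,0],S.as_matrix()[:,1],-S.as_matrix()[:,2]])
def board(x,y,z): go(O+S.apply(np.array([x,y,z])/1e3)+RT.apply([.029,0,.005]),0,RT)
E
python3 -c "
from h import *
board(97,0,100);board(97,0,22)
cv2.imwrite('pics/g2.png',cv2.resize(viewer.read_camera('scene')[60:260,200:400,::-1],(600,600)))"
```

```text
t 3.33 pos [0.5393 0.287  0.2069] rpy [ 180.     0.1 -173.2] F [ 0.4  0.5 -2.5] open 0.0596 grip 40.0
dp [  2.2247 -30.9011   6.0112] dr [ -0.8782 -19.8672  -5.1921]
t 3.33 pos [0.5393 0.287  0.2069] rpy [ 180.     0.1 -173.2] F [ 0.4  0.5 -2.5] open 0.0596 grip 40.0
dp [ -0.4169 -30.6629  13.3464] dr [ -0.8782 -19.8672  -5.1921]
```

View pics/g2.png

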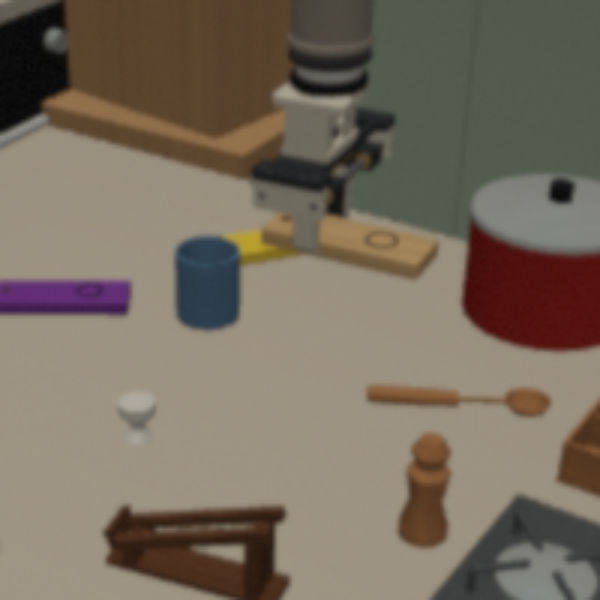

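The board is held level at (350,245) and the spoon has not been disturbed. I carry it over the rest and tilt it.

Request:
{"method": "step_arm", "body": {
  "increments": [
    {"delta_pos":[0.5,-6,0],"dr":[0,-4,-1],"fingers":1},
    {"delta_pos":[1,-12,0],"dr":[-0.4,-8,-2],"fingers":1},
    {"delta_pos":[1.5,-18,1],"dr":[-0.6,-12,-3],"fingers":1},
    {"delta_pos":[2,-24,2.5],"dr":[-0.8,-16,-4],"fingers":1},
    {"delta_pos":[2.2,-30,4],"dr":[-0.9,-19.9,-5.2],"fingers":1}
  ]
}}

```text
time: 4.0
tool_pos: [0.5514, -0.0154, 0.1632]
tool_rot: [-3.141, 0.348, -2.931]
contact_force: [2.0, 1.1, -2.2]
opening: 0.0593
grip_force: 40.0
```

Request:
{"method": "step_arm", "body": {
  "increments": [
    {"delta_pos":[0,0,0],"dr":[0,0,0],"fingers":1},
    {"delta_pos":[0,0,0],"dr":[0,0,0],"fingers":1},
    {"delta_pos":[0,0,0],"dr":[0,0,0],"fingers":1},
    {"delta_pos":[0,0,0],"dr":[0,0,0],"fingers":1},
    {"delta_pos":[0,0,0],"dr":[0,0,0],"fingers":1}
  ]
}}

```text
time: 4.62
tool_pos: [0.5526, -0.0127, 0.1649]
tool_rot: [-3.141, 0.348, -2.93]
contact_force: [-0.0, -0.3, -2.2]
opening: 0.0595
grip_force: 40.0
```

```bash
python3 -c "
from h import *
board(97,0,50)
a=viewer.read_camera('top')[...,::-1];b=viewer.read_camera('scene')[...,::-1];g=np.zeros((400,800,3),np.uint8)
g[:,:400]=cv2.resize(a[90:190,250:350],(400,400));g[:,400:]=cv2.resize(b[170:270,220:320],(400,400));cv2.imwrite('pics/g3.png',cv2.convertScaleAbs(g,alpha=1.5))"
```

```text
t 4.62 pos [ 0.5526 -0.0127  0.1649] rpy [-180.    19.9 -167.9] F [-0.  -0.3 -2.2] open 0.0595 grip 40.0
dp [ 0.7125 -0.9848  6.6935] dr [ 0.0244 -0.07    0.1195]
```

View pics/g3.png

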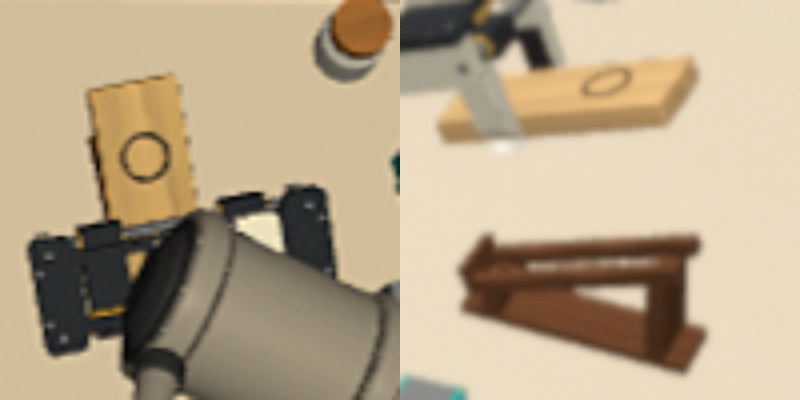

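The board is tilted over the rest, roughly parallel to the rails. The ring is at crop (145,158) in the top view and (607,82) in the scene view. I compare it with the expected position and check the tilt.

```bash
python3 -c "
from h import *
r=tri((250+145.5/4-.5,90+158.5/4-.5),(220+207.5/4-.5,170+82.5/4-.5));st=robot.observe()
R=Rot.from_euler('xyz',st['tool_rot']);print(r,'ring in tool',R.inv().apply(r-st['tool_pos']),'expect -.064 0 -.015; in slope',S.inv().apply(r-O))
board(97,0,22)"
```

```text
[ 0.6067 -0.0004  0.2015] ring in tool [-0.0648  0.001  -0.0155] expect -.064 0 -.015; in slope [0.1398 0.0105 0.1273]
t 4.72 pos [ 0.5526 -0.0131  0.1648] rpy [-180.    19.9 -167.9] F [-0.2 -0.6 -2.3] open 0.0598 grip 40.0
dp [ 0.6916 -0.9437  9.4937] dr [ 0.0148 -0.0756  0.0744]
```

Request:
{"method": "step_arm", "body": {
  "increments": [
    {"delta_pos":[0.3,-0.5,3],"dr":[0,0,0],"fingers":1},
    {"delta_pos":[0.7,-0.9,6],"dr":[0,0,0],"fingers":1},
    {"delta_pos":[0.7,-0.9,8.5],"dr":[0,0,0],"fingers":1},
    {"delta_pos":[0.7,-0.9,9.5],"dr":[0,0,0],"fingers":1},
    {"delta_pos":[0.7,-0.9,9.5],"dr":[0,0,0],"fingers":1}
  ]
}}

```text
time: 5.35
tool_pos: [0.5795, -0.017, 0.0728]
tool_rot: [3.141, 0.347, -2.932]
contact_force: [0.5, -0.1, -2.7]
opening: 0.0598
grip_force: 40.0
```

Request:
{"method": "step_arm", "body": {
  "increments": [
    {"delta_pos":[0,0,0.2],"dr":[0,0,0],"fingers":1},
    {"delta_pos":[0,0,0.4],"dr":[0,0,0],"fingers":1},
    {"delta_pos":[0,0,0.6],"dr":[0,0,0],"fingers":1},
    {"delta_pos":[0,0,0.8],"dr":[0,0,0],"fingers":1},
    {"delta_pos":[0,0,0.8],"dr":[0,0,0],"fingers":1}
  ]
}}

```text
time: 5.98
tool_pos: [0.5822, -0.0166, 0.0654]
tool_rot: [-3.142, 0.347, -2.932]
contact_force: [0.2, 0.6, -2.5]
opening: 0.0597
grip_force: 40.0
```

```bash
python3 -c "
from h import *
board(85,0,10)
a=viewer.read_camera('top')[...,::-1];b=viewer.read_camera('scene')[...,::-1];g=np.zeros((400,800,3),np.uint8)
g[:,:400]=cv2.resize(a[90:190,250:350],(400,400));g[:,400:]=cv2.resize(b[190:290,220:320],(400,400));cv2.imwrite('pics/g4.png',cv2.convertScaleAbs(g,alpha=1.5))"
```

```text
t 5.97 pos [ 0.5822 -0.0166  0.0654] rpy [-180.    19.9 -168. ] F [ 0.2  0.6 -2.5] open 0.0597 grip 40.0
dp [1.1559 0.0199 0.383 ] dr [ 0.0001 -0.0936  0.0108]
```

View pics/g4.png

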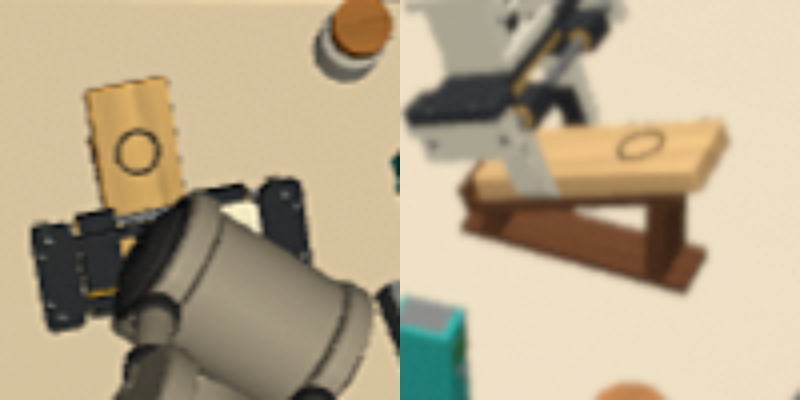

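The board sits just above the rails, with its low end by the lip at crop (470,185). I lower it until it touches.

Request:
{"method": "step_arm", "body": {
  "increments": [
    {"delta_pos":[0,0,0.1],"dr":[0,0,0],"fingers":1},
    {"delta_pos":[0,0,0.2],"dr":[0,0,0],"fingers":1},
    {"delta_pos":[0,0,0.3],"dr":[0,0,0],"fingers":1},
    {"delta_pos":[0,0,0.3],"dr":[0,0,0],"fingers":1},
    {"delta_pos":[0,0,0.3],"dr":[0,0,0],"fingers":1}
  ]
}}

```text
time: 6.7
tool_pos: [0.5832, -0.0164, 0.0627]
tool_rot: [-3.141, 0.348, -2.932]
contact_force: [-0.1, -1.4, -0.8]
opening: 0.0596
grip_force: 40.0
```

Request:
{"method": "step_arm", "body": {
  "increments": [
    {"delta_pos":[0.2,0,0],"dr":[0,0,0],"fingers":1},
    {"delta_pos":[0.4,0,0],"dr":[0,0,0],"fingers":1},
    {"delta_pos":[0.6,0,0],"dr":[0,0,0],"fingers":1},
    {"delta_pos":[0.8,0,0],"dr":[0,0,0],"fingers":1},
    {"delta_pos":[0.8,0,0],"dr":[0,0,0],"fingers":1}
  ]
}}

```text
time: 7.32
tool_pos: [0.5755, -0.018, 0.0598]
tool_rot: [3.142, 0.347, -2.932]
contact_force: [-0.8, -0.6, -0.2]
opening: 0.0595
grip_force: 40.0
```

```bash
python3 -c "
from h import *
board(85,0,10)"
```

```text
t 7.33 pos [ 0.5755 -0.018   0.0598] rpy [ 180.    19.9 -168. ] F [-0.8 -0.6 -0.2] open 0.0595 grip 40.0
dp [0.3267 0.0175 0.0904] dr [ 0.0068 -0.114   0.0064]
```

Request:
{"method": "step_arm", "body": {
  "increments": [
    {"delta_pos":[0.1,0,0.05],"dr":[0,0,0],"fingers":1},
    {"delta_pos":[0.2,0,0.05],"dr":[0,0,0],"fingers":1},
    {"delta_pos":[0.3,0,0.05],"dr":[0,0,0],"fingers":1},
    {"delta_pos":[0.4,0,0.05],"dr":[0,0,0],"fingers":1},
    {"delta_pos":[0.4,0,0.05],"dr":[0,0,0],"fingers":1}
  ]
}}

```text
time: 7.95
tool_pos: [0.5732, -0.0191, 0.0589]
tool_rot: [-3.14, 0.35, -2.932]
contact_force: [0.7, -0.2, 5.8]
opening: 0.0595
grip_force: 40.0
```

Request:
{"method": "step_arm", "body": {
  "increments": [
    {"delta_pos":[0.1,0,-0.05],"dr":[0,0,0],"fingers":1},
    {"delta_pos":[0.2,0,-0.05],"dr":[0,0,0],"fingers":1},
    {"delta_pos":[0.3,0,-0.05],"dr":[0,0,0],"fingers":1},
    {"delta_pos":[0.3,0,-0.05],"dr":[0,0,0],"fingers":1},
    {"delta_pos":[0.3,0,-0.05],"dr":[0,0,0],"fingers":1}
  ]
}}

```text
time: 8.57
tool_pos: [0.5707, -0.0192, 0.0581]
tool_rot: [-3.141, 0.35, -2.932]
contact_force: [6.5, 4.1, 0.6]
opening: 0.0595
grip_force: 40.0
```

Contact with the lip is clear, with +6.5 N along x. I open the fingers and back off along the normal.

Request:
{"method": "step_arm", "body": {
  "increments": [
    {"delta_pos":[0,0,0],"dr":[0,0,0],"fingers":0},
    {"delta_pos":[0,0,0],"dr":[0,0,0],"fingers":-0.5},
    {"delta_pos":[0,0,0],"dr":[0,0,0],"fingers":-1},
    {"delta_pos":[0,0,0],"dr":[0,0,0],"fingers":-1},
    {"delta_pos":[0,0,0],"dr":[0,0,0],"fingers":-1}
  ]
}}

```text
time: 9.2
tool_pos: [0.5692, -0.0194, 0.0574]
tool_rot: [3.142, 0.347, -2.932]
contact_force: [0.1, 0.8, 0.5]
opening: 0.0906
grip_force: 0.0
```

Request:
{"method": "step_arm", "body": {
  "increments": [
    {"delta_pos":[0,0,-1],"dr":[0,0,0],"fingers":-1},
    {"delta_pos":[0,0,-3],"dr":[0,0,0],"fingers":-1},
    {"delta_pos":[0,0,-7],"dr":[0,0,0],"fingers":-1},
    {"delta_pos":[0,0,-12],"dr":[0,0,0],"fingers":-1},
    {"delta_pos":[0,0,-18],"dr":[0,0,0],"fingers":-1}
  ]
}}

```text
time: 9.82
tool_pos: [0.5081, -0.0322, 0.2282]
tool_rot: [3.142, 0.346, -2.932]
contact_force: [0.8, 0.3, 0.4]
opening: 0.0919
grip_force: 0.0
```

```bash
python3 -c "
from h import *
go([.529,-.245,.24],110)
a=viewer.read_camera('top')[...,::-1];b=viewer.read_camera('scene')[...,::-1];cv2.imwrite('raw_top2.png',a);cv2.imwrite('raw_scene2.png',b)
g=np.zeros((400,800,3),np.uint8)
g[:,:400]=cv2.resize(a[90:190,250:350],(400,400));g[:,400:]=cv2.resize(b[190:290,220:320],(400,400));cv2.imwrite('pics/g5.png',cv2.convertScaleAbs(g,alpha=1.5))"
```

```text
t 9.82 pos [ 0.5081 -0.0322  0.2282] rpy [ 180.    19.8 -168. ] F [0.8 0.3 0.4] open 0.0919 grip 0.0
dp [  1.8429 -21.2536  -1.9165] dr [14.1909 16.3252 81.1138]
```

View pics/g5.png

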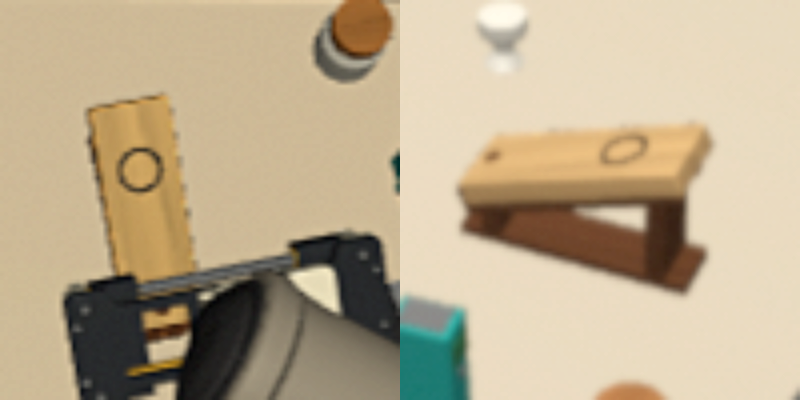

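The board lies flat on the rails with its low end at the lip. The ring is at crop (140,170) in the top view and (625,150) in the scene view. Next is the meter.

Request:
{"method": "step_arm", "body": {
  "increments": [
    {"delta_pos":[0.4,-4,-0.5],"dr":[1.8,2,10],"fingers":-1},
    {"delta_pos":[0.8,-8,-1],"dr":[3.5,4,20],"fingers":-1},
    {"delta_pos":[1.1,-13,-1.5],"dr":[5.2,6,30],"fingers":-1},
    {"delta_pos":[1.5,-17,-2],"dr":[7,8,40],"fingers":-1},
    {"delta_pos":[1.8,-21.2,-2],"dr":[8.7,10,50],"fingers":-1}
  ]
}}

```text
time: 10.55
tool_pos: [0.5302, -0.2457, 0.2399]
tool_rot: [3.078, 0.13, 2.454]
contact_force: [0.1, -0.7, -0.0]
opening: 0.0919
grip_force: 0.0
```

```bash
python3 -c "
from h import *
go([.529,-.245,.20],110)
q=lambda im,u,v,x,y:(x+(u+.5)/4-.5,y+(v+.5)/4-.5)
r=tri(q(0,140,170,250,90),q(0,225,150,220,190));print('ring',r,'slope',S.inv().apply(r-O))"
```

```text
t 10.55 pos [ 0.5302 -0.2457  0.2399] rpy [176.4   7.4 140.6] F [ 0.1 -0.7 -0. ] open 0.0919 grip 0.0
dp [ 0.6499 -0.2708  3.9306] dr [ 5.5248  6.2945 30.7813]
ring [ 0.6254 -0.007   0.0944] slope [0.1191 0.0002 0.0209]
```

Request:
{"method": "step_arm", "body": {
  "increments": [
    {"delta_pos":[0.2,-0.1,1.5],"dr":[1.8,2,10],"fingers":-1},
    {"delta_pos":[0.4,-0.2,3],"dr":[3.6,4.1,20],"fingers":-1},
    {"delta_pos":[0.65,-0.3,3.9],"dr":[5.5,6.3,30.8],"fingers":-1},
    {"delta_pos":[0.65,-0.3,3.9],"dr":[5.5,6.3,30.8],"fingers":-1},
    {"delta_pos":[0.65,-0.3,3.9],"dr":[5.5,6.3,30.8],"fingers":-1}
  ]
}}

```text
time: 11.18
tool_pos: [0.529, -0.2439, 0.2002]
tool_rot: [3.14, 0.001, 1.929]
contact_force: [-0.7, 1.0, 0.7]
opening: 0.0918
grip_force: 0.0
```

```bash
python3 -c "
from h import *
go([.529,-.245,.08],110)
a=viewer.read_camera('top')[...,::-1];b=viewer.read_camera('scene')[...,::-1]
g=np.zeros((400,800,3),np.uint8)
g[:,:400]=cv2.resize(a[110:210,320:420],(400,400));g[:,400:]=cv2.resize(b[200:300,140:240],(400,400));cv2.imwrite('pics/g6.png',cv2.convertScaleAbs(g,alpha=1.5))"
```

```text
t 11.18 pos [ 0.529  -0.2439  0.2002] rpy [179.9   0.1 110.5] F [-0.7  1.   0.7] open 0.0918 grip 0.0
dp [-0.0889 -0.0576 12.0164] dr [0.102  0.0546 0.5238]
```

View pics/g6.png

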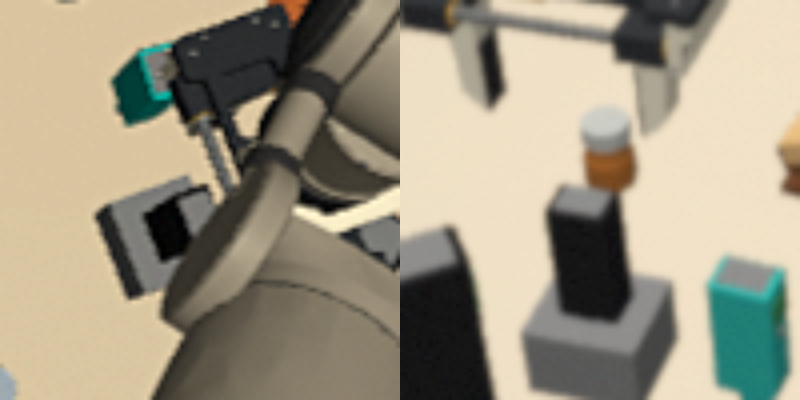

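The open gripper is centred above the meter, and the fingers run clear of the turquoise and large black look-alikes. I descend.

Request:
{"method": "step_arm", "body": {
  "increments": [
    {"delta_pos":[-0.1,0,3],"dr":[0,0,0.5],"fingers":-1},
    {"delta_pos":[-0.1,0,6],"dr":[0,0,0.5],"fingers":-1},
    {"delta_pos":[-0.1,0,9],"dr":[0,0,0.5],"fingers":-1},
    {"delta_pos":[-0.1,0,11.8],"dr":[0,0,0.5],"fingers":-1},
    {"delta_pos":[-0.1,0,11.8],"dr":[0,0,0.5],"fingers":-1}
  ]
}}

```text
time: 11.9
tool_pos: [0.5283, -0.2442, 0.0806]
tool_rot: [-3.141, -0.003, 1.918]
contact_force: [0.5, -0.2, 0.8]
opening: 0.0917
grip_force: 0.0
```

Request:
{"method": "step_arm", "body": {
  "increments": [
    {"delta_pos":[0,0,0],"dr":[0,0,0],"fingers":0},
    {"delta_pos":[0,0,0],"dr":[0,0,0],"fingers":0.3},
    {"delta_pos":[0,0,0],"dr":[0,0,0],"fingers":1},
    {"delta_pos":[0,0,0],"dr":[0,0,0],"fingers":1},
    {"delta_pos":[0,0,0],"dr":[0,0,0],"fingers":1}
  ],
  "newtons": 30
}}

```text
time: 12.52
tool_pos: [0.5295, -0.2449, 0.082]
tool_rot: [3.14, 0.0, 1.917]
contact_force: [-0.3, -0.2, 0.1]
opening: 0.0461
grip_force: 0.0
```

Request:
{"method": "step_arm", "body": {
  "increments": [
    {"delta_pos":[0,0,0],"dr":[0,0,0],"fingers":1},
    {"delta_pos":[0,0,0],"dr":[0,0,0],"fingers":1},
    {"delta_pos":[0,0,-1],"dr":[0,0,0],"fingers":1},
    {"delta_pos":[0,0,-2],"dr":[0,0,0],"fingers":1},
    {"delta_pos":[0,0,-3],"dr":[0,0,0],"fingers":1}
  ]
}}

```text
time: 13.15
tool_pos: [0.5296, -0.245, 0.1129]
tool_rot: [3.14, 0.001, 1.917]
contact_force: [-0.4, 1.0, -0.9]
opening: 0.0399
grip_force: 30.0
```

Request:
{"method": "step_arm", "body": {
  "increments": [
    {"delta_pos":[0,0,-3],"dr":[0,0,0],"fingers":1},
    {"delta_pos":[0,0,-6],"dr":[0,0,0],"fingers":1},
    {"delta_pos":[0,0,-9],"dr":[0,0,0],"fingers":1},
    {"delta_pos":[0,0,-12],"dr":[0,0,0],"fingers":1},
    {"delta_pos":[0,0,-14],"dr":[0,0,0],"fingers":1}
  ]
}}

```text
time: 13.78
tool_pos: [0.5295, -0.245, 0.2543]
tool_rot: [3.139, 0.002, 1.917]
contact_force: [-0.7, 0.2, -1.0]
opening: 0.0399
grip_force: 30.0
```

```bash
cat >> h.py <<'E'
RM=None
def meter(gap,yaw=110,ring=(.6254,-.007,.0944),lx=0.,ly=0.):
    """tool pose with the free tip `gap` mm above the ring along the normal; tool z = -normal, yaw about it as near `yaw`"""
    n=S.as_matrix()[:,2]; x=np.array([np.cos(np.radians(yaw)),np.sin(np.radians(yaw)),0]); x-=n*(x@n); x/=np.linalg.norm(x)
    R=Rot.from_matrix(np.c_[x,np.cross(-n,x),-n])
    go(np.array(ring)+n*gap/1e3-R.apply([lx,ly,.066]),0,R)
E
python3 -c "
from h import *
meter(80);meter(80,100)
a=viewer.read_camera('top')[...,::-1];b=viewer.read_camera('scene')[...,::-1]
cv2.imwrite('raw_scene3.png',b)
g=cv2.resize(b[170:300,140:270],(600,600),interpolation=cv2.INTER_CUBIC);cv2.imwrite('pics/g7.png',cv2.convertScaleAbs(g,alpha=1.6))"
```

```text
t 13.78 pos [ 0.5295 -0.245   0.2543] rpy [179.8   0.1 109.8] F [-0.7  0.2 -1. ] open 0.0399 grip 30.0
dp [19.8192 12.1429  2.2567] dr [-19.6659  -2.5505   0.3277]
t 13.78 pos [ 0.5295 -0.245   0.2543] rpy [179.8   0.1 109.8] F [-0.7  0.2 -1. ] open 0.0399 grip 30.0
dp [19.8192 12.1429  2.2567] dr [-19.8324  -0.9311   9.6362]
```

View pics/g7.png

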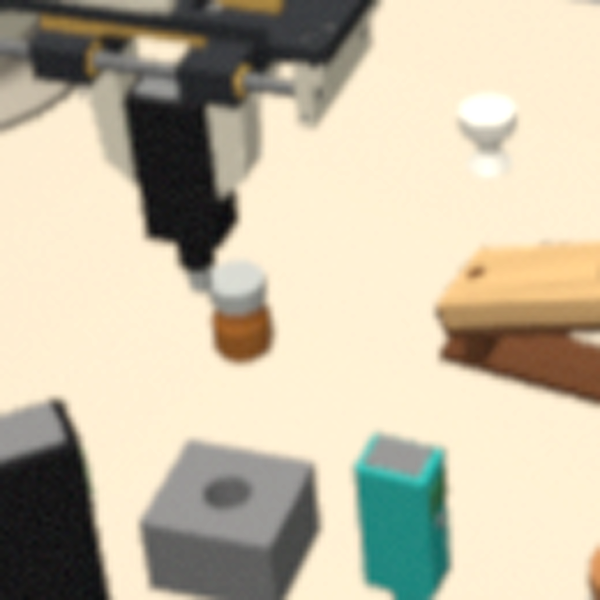

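The meter is held clear of the stand at about (185,190), with its tip at crop (203,290). I check that against the expected tip position.

```bash
python3 -c "
from h import *
st=robot.observe();R=Rot.from_euler('xyz',st['tool_rot']);k=130/600
raw=np.array([140+203.5*k-.5,170+288*k-.5]);neck=np.array([140+197*k-.5,170+255*k-.5])
e=st['tool_pos']+R.apply([0,0,.066]);print('tip expected px',proj('scene',e),'seen',raw)
for q,l in((raw,.066),(neck,.041)):
    o,d=ray('scene',q)
    # offset in tool x,(y=0 by closing): point on ray with tool y=0
    P0=R.inv().apply(o-st['tool_pos']);D=R.inv().apply(d);s=-P0[1]/D[1];print('tool xyz at y=0',P0+s*D)
print('px per mm tool x',proj('scene',e+R.apply([.01,0,0]))-proj('scene',e),'tool y',proj('scene',e+R.apply([0,.01,0]))-proj('scene',e))
"
```

```text
tip expected px [182.4958 232.5897] seen [183.5917 231.9   ]
tool xyz at y=0 [ 0.0055 -0.      0.0682]
tool xyz at y=0 [0.0036 0.     0.0461]
px per mm tool x [ 1.8047 -2.6036] tool y [4.0027 0.6996]
```

Request:
{"method": "step_arm", "body": {
  "increments": [
    {"delta_pos":[4,2.5,0],"dr":[-4,-0.5,0],"fingers":1},
    {"delta_pos":[8,5,0.5],"dr":[-8,-1,0],"fingers":1},
    {"delta_pos":[12,7.5,1],"dr":[-12,-1.5,0],"fingers":1},
    {"delta_pos":[16,10,1.5],"dr":[-16,-2,0.3],"fingers":1},
    {"delta_pos":[19.6,12.1,2.2],"dr":[-19.7,-2.6,0.3],"fingers":1}
  ]
}}

```text
time: 14.5
tool_pos: [0.5762, -0.0178, 0.2292]
tool_rot: [2.795, 0.043, 1.904]
contact_force: [1.4, 0.3, -0.2]
opening: 0.0397
grip_force: 30.0
```

Request:
{"method": "step_arm", "body": {
  "increments": [
    {"delta_pos":[0,0,0],"dr":[0,0,0],"fingers":1},
    {"delta_pos":[0,0,0],"dr":[0,0,0],"fingers":1},
    {"delta_pos":[0,0,0],"dr":[0,0,0],"fingers":1},
    {"delta_pos":[0,0,0],"dr":[0,0,0],"fingers":1},
    {"delta_pos":[0,0,0],"dr":[0,0,0],"fingers":1}
  ]
}}

```text
time: 15.12
tool_pos: [0.5767, -0.0201, 0.23]
tool_rot: [2.796, 0.044, 1.903]
contact_force: [1.1, 0.4, -1.5]
opening: 0.04
grip_force: 30.0
```

```bash
python3 -c "
from h import *
meter(15,lx=.002)"
```

```text
t 15.12 pos [ 0.5767 -0.0201  0.23  ] rpy [160.2   2.5 109. ] F [ 1.1  0.4 -1.5] open 0.04 grip 30.0
dp [0.0465 0.1313 6.363 ] dr [-0.0601 -0.0413 -0.0479]
```

Request:
{"method": "step_arm", "body": {
  "increments": [
    {"delta_pos":[0,0.1,2],"dr":[0,0,0],"fingers":1},
    {"delta_pos":[0,0.1,4],"dr":[0,0,0],"fingers":1},
    {"delta_pos":[0,0.1,5.5],"dr":[0,0,0],"fingers":1},
    {"delta_pos":[0,0.1,6.3],"dr":[0,0,0],"fingers":1},
    {"delta_pos":[0,0.1,6.3],"dr":[0,0,0],"fingers":1}
  ]
}}

```text
time: 15.75
tool_pos: [0.5984, -0.0146, 0.1707]
tool_rot: [2.797, 0.043, 1.904]
contact_force: [0.3, -0.9, -1.7]
opening: 0.0397
grip_force: 30.0
```

```bash
python3 -c "
from h import *
meter(0,lx=.002)
b=viewer.read_camera('scene')[...,::-1];cv2.imwrite('raw_scene4.png',b)
st=robot.observe();R=Rot.from_euler('xyz',st['tool_rot']);e=st['tool_pos']+R.apply([0,0,.066]);
p=proj('scene',e);ng=st['tool_pos']+R.apply([0,0,.041]);print('tip px',p,'neck',proj('scene',ng),'ring px',proj('scene',[.6254,-.007,.0944]))
x,y=int(p[0]),int(p[1]);print('cols',x-12,'rows',y-14);
h=cv2.cvtColor(b,cv2.COLOR_BGR2HSV)
print(h[y-14:y+13,x-12:x+13,2]);print(h[y-14:y+13,x-12:x+13,1])"
```

```text
t 15.75 pos [ 0.5984 -0.0146  0.1707] rpy [160.3   2.5 109.1] F [ 0.3 -0.9 -1.7] open 0.0397 grip 30.0
dp [-0.025   0.0418  1.5264] dr [-0.0934 -0.0869 -0.009 ]
tip px [273.0444 222.6851] neck [270.0428 214.7726] ring px [275.1269 227.2159]
cols 261 rows 208
[[ 14  14  16  13  17  13  16  15  15  17  15  14  13  15  18  49 104 147
  157 158 158 158 157 157 157]
 [ 21  14  13  16  14  13  14  16  14  16  17  12  16  14  23  67 122 151
  157 158 157 158 158 157 157]
 [ 29  17  17  15  15  15  16  14  18  14  11  17  17  19  42  95 141 155
  157 157 157 157 158 157 157]
 [ 47  17  13  15  14  15  15  13  13  16  15  15  16  27  69 122 150 157
  157 157 157 158 157 158 157]
 [ 68  21  14  14  14  14  16  13  14  16  16  14  23  51 102 142 155 157
  157 158 158 157 157 157 158]
 [ 89  35  20  22  23  26  18  16  14  16  16  16  28  81 133 152 157 158
  158 157 157 158 157 157 157]
 [113  76  66  77  82  77  53  24  16  18  16  15  28  83 138 155 157 157
  157 157 157 157 158 157 157]
 [142 125 124 134 138 132 102  51  17  15  12  17  21  66 121 151 157 157
  157 157 157 157 158 157 158]
 
[... 4130 characters left out ...]
16 115 114 115 113 114 115 115 117 114
  116 116 114 113 114 115 114]
 [113 113 113 114 114 114 114 114 114 115 114 116 116 116 114 115 115 117
  116 117 114 114 115 115 115]
 [114 114 114 115 114 114 116 116 115 119 117 118 116 118 118 115 116 118
  116 114 113 114 114 114 114]
 [115 115 115 115 115 116 115 115 115 116 116 118 117 117 117 116 115 114
  114 114 114 114 112 112 115]
 [114 114 114 115 115 116 114 116 117 115 115 115 115 114 114 114 114 113
  113 112 114 114 114 114 113]
 [115 115 112 114 114 116 116 114 112 114 116 115 114 116 115 115 113 115
  114 114 114 114 114 114 114]
 [117 115 117 116 116 118 117 116 116 117 116 116 116 119 118 118 118 117
  117 118 118 119 118 119 117]]
```

The seen tip, near pixel (273.2,223), matches the expected (273.0,222.7). The ring is centred at (275.7,227), so the tip will land within about 2 mm of it. I descend gently.

Request:
{"method": "step_arm", "body": {
  "increments": [
    {"delta_pos":[0,0.05,0.3],"dr":[0,0,0],"fingers":1},
    {"delta_pos":[0,0.1,0.6],"dr":[0,0,0],"fingers":1},
    {"delta_pos":[0,0.15,0.9],"dr":[0,0,0],"fingers":1},
    {"delta_pos":[0,0.15,1.2],"dr":[0,0,0],"fingers":1},
    {"delta_pos":[0,0.15,1.2],"dr":[0,0,0],"fingers":1}
  ]
}}

```text
time: 16.42
tool_pos: [0.6037, -0.0132, 0.16]
tool_rot: [2.797, 0.043, 1.904]
contact_force: [1.0, 0.2, -2.6]
opening: 0.0397
grip_force: 30.0
```

Request:
{"method": "step_arm", "body": {
  "increments": [
    {"delta_pos":[0,0,0.1],"dr":[0,0,0],"fingers":1},
    {"delta_pos":[0,0,0.2],"dr":[0,0,0],"fingers":1},
    {"delta_pos":[0,0,0.3],"dr":[0,0,0],"fingers":1},
    {"delta_pos":[0,0,0.4],"dr":[0,0,0],"fingers":1},
    {"delta_pos":[0,0,0.4],"dr":[0,0,0],"fingers":1}
  ]
}}

```text
time: 17.05
tool_pos: [0.6052, -0.013, 0.1566]
tool_rot: [2.796, 0.044, 1.904]
contact_force: [-0.1, 0.4, -1.1]
opening: 0.04
grip_force: 30.0
```

```bash
python3 -c "
from h import *
meter(0)
n=S.as_matrix()[:,2]
f=[]
for i in range(6):
    viewer.read_camera('top');f.append(robot.observe()['contact_force'])
print(np.array(f)@n,np.mean(f,0))"
```

```text
t 17.05 pos [ 0.6052 -0.013   0.1566] rpy [160.2   2.5 109.1] F [-0.1  0.4 -1.1] open 0.04 grip 30.0
dp [ 0.1829 -0.1292 -0.035 ] dr [-0.0548 -0.0603  0.0009]
[-0.9964  0.3654 -1.2419 -0.3813 -1.3494 -0.8651] [-0.3279 -0.1242 -0.9187]
```

Request:
{"method": "step_arm", "body": {
  "increments": [
    {"delta_pos":[0,0,0.1],"dr":[0,0,0],"fingers":1},
    {"delta_pos":[0,0,0.2],"dr":[0,0,0],"fingers":1},
    {"delta_pos":[0,0,0.3],"dr":[0,0,0],"fingers":1},
    {"delta_pos":[0,0,0.3],"dr":[0,0,0],"fingers":1},
    {"delta_pos":[0,0,0.3],"dr":[0,0,0],"fingers":1}
  ]
}}

```text
time: 17.98
tool_pos: [0.6062, -0.0128, 0.1538]
tool_rot: [2.796, 0.044, 1.904]
contact_force: [-1.6, 0.2, 1.3]
opening: 0.04
grip_force: 30.0
```

```bash
python3 -c "
from h import *
meter(0)
n=S.as_matrix()[:,2]
f=[]
for i in range(12):
    viewer.read_camera('top');f.append(robot.observe()['contact_force'])
print(np.array(f)@n,np.mean(f,0)@n)"
```

```text
t 17.98 pos [ 0.6062 -0.0128  0.1538] rpy [160.2   2.5 109.1] F [-1.6  0.2  1.3] open 0.04 grip 30.0
dp [ 0.184  -0.1291 -0.3344] dr [-0.0517 -0.0583 -0.0029]
[0.9389 0.3978 0.6149 0.7028 0.6092 0.2513 0.4682 0.5591 0.7706 0.9772
 0.2332 0.7231] 0.6038678380437502
```

Request:
{"method": "step_arm", "body": {
  "increments": [
    {"delta_pos":[0,0,0.1],"dr":[0,0,0],"fingers":1},
    {"delta_pos":[0,0,0.2],"dr":[0,0,0],"fingers":1},
    {"delta_pos":[0,0,0.3],"dr":[0,0,0],"fingers":1},
    {"delta_pos":[0,0,0.4],"dr":[0,0,0],"fingers":1},
    {"delta_pos":[0,0,0.4],"dr":[0,0,0],"fingers":1}
  ]
}}

```text
time: 19.2
tool_pos: [0.6075, -0.0125, 0.15]
tool_rot: [2.796, 0.044, 1.904]
contact_force: [-1.1, -0.8, 1.0]
opening: 0.0399
grip_force: 30.0
```

```bash
python3 -c "
from h import *
meter(0)
n=S.as_matrix()[:,2]
f=[]
for i in range(12):
    b=viewer.read_camera('scene');f.append(robot.observe()['contact_force'])
print(np.mean(f,0)@n)
st=robot.observe();R=Rot.from_euler('xyz',st['tool_rot']);print('tip in slope',S.inv().apply(st['tool_pos']+R.apply([0,0,.066])-O))
h=cv2.cvtColor(b[...,::-1].copy(),cv2.COLOR_BGR2HSV);print(h[212:234,266:285,2]);print(h[214:230,266:285,1])"
```

```text
t 19.2 pos [ 0.6075 -0.0125  0.15  ] rpy [160.2   2.5 109.1] F [-1.1 -0.8  1. ] open 0.0399 grip 30.0
dp [ 0.1846 -0.1294 -0.74  ] dr [-0.0535 -0.0586 -0.0002]
1.823245552327925
tip in slope [ 0.1205 -0.0014  0.0136]
[[ 16  16  15  19  14  14  14  14  15  16  15  16  25  76 130 153 158 159
  158]
 [ 14  17  16  16  14  14  14  13  17  17  16  13  20  55 113 149 158 157
  159]
 [ 12  15  16  14  19  16  18  16  15  16  16  17  15  37  96 146 158 158
  158]
 [ 16  14  14  15  15  13  14  16  16  17  17  14  12  30  91 146 157 159
  158]
 [ 14  15  14  12  14  14  17  17  15  16  15  15  17  43 100 148 157 159
  158]
 [ 15  16  15  14  12  15  16  17  18  15  18  18  23  69 122 152 159 159
  158]
 [ 15  12  14  16  15  13  16  12  14  15  14  19  43  96 141 156 158 159
  158]
 [ 15  13  14  16  16  13  12  15  15  16  14  29  73 123 151 158 158 158
  159]
 [ 19  18  23  23  23  15  17  16  17  16  19  51 104 141 155 158 158 158
  158]
 [ 55  65  78  78  67  37  13  16  15  16  22  65 118 145 152 155 156 156
  157]
 [108 121 136 133 115  66  20  16  17  18  21  54 108 140 150 153 154 154
[... 1496 characters left out ...]
  16  51  32  35  82  76  72  70  71  70  72
   78]
 [116 116 107 107 111 112  89  16  15  14  36  94  97 100  99 100  99  99
  104]
 [116 114 111 111 115 120  93  30  18  15  16  96 110 113 114 114 114 115
  114]
 [114 116 113 115 116 120 117  38  17  36  33  79 112 119 118 117 115 114
  114]
 [114 114 114 113 115 117 126  88  38   9  19  65 105 116 114 118 116 115
  114]
 [114 112 114 116 114 117 117 112  63  14  18  48  92 110 114 114 115 112
  112]
 [114 114 114 114 114 116 116 110  78  34  32  52  94 111 114 113 114 114
  112]
 [114 113 114 115 114 114 114 112  98  74  66  76 100 115 116 116 114 113
  113]
 [114 113 112 115 113 113 116 113 111 102  97 102 113 117 115 115 114 115
  113]]
```

The press is about 3 N, so the tip is roughly half-way in. It sits in the middle of the ring and the board has not moved. Handing in.

```bash
python3 -c "
from cell import robot
print(robot.hand_in())"
```

```text
the job is handed in; nothing more can be done
None
```

I handed the job in with the board on the rest against the lip and the meter held square on the ring, its tip pressed about half-way in (estimated from a force of about 3 N); the hand-in gave no verdict.

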